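# Point out the countersink and the hole it is for

## Robot

A 6-joint arm with a two-finger parallel gripper is mounted at the origin on the work surface. World frame = base frame: x ahead of the robot, y to its left, z up, the work surface at z = 0. Lengths are in m, angles in rad, forces in N, time in s.
With the tool pointing down it reaches from about 0.325 to 0.85 m from the base axis. Payload 15.5 kg.
Tool frame: the origin (TCP) lies midway between the tips of the shut fingers; the grasp point (between the pads) lies 19 mm behind it; z points along the fingers, y is the line along which they close (so a half turn about z gives the same grasp; the last joint's range is limited). The gripper opens to 91 mm and grips with 3 to 60 N. Pads are 32 mm wide; open, the fingers measure 118 mm over their backs; the gripper's body (76 mm by 178 mm) begins 60 mm behind the grasp point.
Start: joints at [1.018, 0.494, 1.345, -0, 1.302, -0.096], TCP at [0.276, 0.561, 0.214] pointing down, gripper open.
Joint ranges: [-2.91, 2.91], [-0.82, 2.16], [0.22, 2.67], [-1.22, 4.37], [0.12, 2.79], [-3.08, 3.08]. Speed limits (rad/s): [1.89, 1.89, 2.57, 3.01, 3.01, 3.01].

## Interface

Orientations are given as a unit quaternion [w, x, y, z].
In Python, from rig import manip gives the robot as it stands. The module is installed in compiled form; this text tells all that it offers.
- The arm moves only by the tool move_arm, never from a script. Its argument "deltas" is a list of rows, each an object of numbers: "grip": the opening, from 0 (shut) to 1 (fully open); "tx", "ty", "tz": the shift along the tool's x, y, z in units of 0.25 m (1.0 is 0.25 m); "yaw": the turn about the tool's z in units of 0.5 rad (1.0 is 0.5 rad). A call has exactly 5 rows; each row is the pose to reach, as a shift and turn from the pose commanded when the call began, along the tool's axes at that moment; what a row does not reach only later rows make up. A row lasts 1/12 s, in which the tool goes at most 41.7 mm and 7.16 degrees, less where a joint would pass 70% of its speed; a pose out of reach is approached as far as the arm can. A call with a number of a shift or a turn outside -1 to 1 is refused whole. A call with a gripper value outside its range is refused whole. The fingers move at their own pace and stop on an object; the grip force is fixed at half the most. Time passes only in rows, so rows that repeat a pose let the fingers close, or fill a call up. It gives the time, the measured TCP pose, the force, the opening and the grip force at its end, in the units of the state.
- manip.observe(): the state, without advancing time (a new reading comes with each control period).
- manip.read_camera(name): name is "scene" or "top" or "wrist"; returns the picture (384x512x3 uint8, red, green, blue); there is no depth.
- manip.camera_params(name): a dict with "K" (3x3 intrinsics, pixels), "R" (3x3) and "t" (3): a world point X has camera coordinates R X + t. Camera axes: x right, y down, z forward; pixel columns grow to the right and rows downward; lengths in m; the calibration is good to about 2 mm. A picture is of the moment at which its call begins: read the wrist's pose just before it. camera_params takes no time and is no camera call; for the wrist camera it gives the pose at the moment of the call.
- manip.job_done(): hands the job in; it is judged then, once.
The state is a dict: "t": time; "joint_positions": joint angles; "joint_vel": joint speeds; "joint_efforts": joint torques, N m; "position": TCP position; "eef_rot": TCP orientation; "contact_force": force on the tool from outside, world axes, zero at the start; "torque": the same for the moment, N m; "gripper_width": finger opening in m; "grip_force": force on a finger pad.
Only numpy, scipy, OpenCV 4.12 (cv2) and the standard library are available. Lean on these libraries where they do the work, as an engineer would, in place of code of your own. Each camera call takes 0.05 s, during which the arm holds its last target. There are 200 camera calls.

## Task

Show a colleague the next step at the drill bench: lower the fingertips to two or three centimetres above the countersink (the bit with the cone-shaped head) in the bit stand and keep them there for two seconds, then do the same above the hole of the wooden blank that has a single hole, and finish still pointing at it. Touch nothing, leave everything in its place, and do not lower the fingertips over the other bits or over the blank with two holes.

Things in the scene. Friction and masses are not known exactly. Their poses are not given: they have to be found in the camera images.
- countersink_tip (a point): Topmost point of the countersink: a loose bare-steel bit standing upright, cone up, in one of the three sockets of the bit stand (which socket varies). Its shank is 8 mm thick, its head 23 mm wide, tapering over the top 17 mm to a blunt point. 62 mm long in all, the lowest 22 mm sunk in the stand, so that it rises 40 mm above the stand, about 70 mm above the bench. z of this point is up.
- flat_bit_tip (a point): Topmost point of the flat-headed boring bit: a loose bare-steel bit in another socket of the stand, 8 mm shank, flat disc head 34 mm wide and 13 mm thick, rising 44 mm above the stand, with a 1 mm spur in the middle. Not to be pointed at.
- twist_drill_tip (a point): Topmost point of the twist drill: a loose steel bit in the remaining socket, slim, 10 mm thick with a spiral, rising 50 mm above the stand. Not to be pointed at.
- stand: Bit stand: a pale wooden bar fixed to the bench, 56 mm (x) by 166 mm (y) by 30 mm high, origin at the centre of its underside. Its three sockets stand in a row along its y axis at -50, 0 and +50 mm, one bit in each.
- single_hole (a point): Centre of the mouth of the 16 mm through hole in the single-hole blank, at the height of the blank's top face, about 75 mm above the bench; z is up. The blank is a brown wooden block 80 by 56 by 20 mm fixed on the cross table near one end (which end varies). A dark steel clamp with a nut stands beside the hole, centred 48 mm from it on its -x side, and rises 16 mm above the blank.
- hole_pair (a point): Point half-way between the two 16 mm holes (28 mm apart along y) of the two-hole blank, at the height of its top face, about 75 mm above the bench. An equal block with the same clamp, fixed on the cross table near the other end. Not to be pointed at.
- cross_table: Cross table of a small mill, fixed to the bench: an aluminium table with three slots, 120 mm (x) by 300 mm (y), its top 55 mm above the bench, with small handwheels. Origin at the centre of its underside; the two blanks stand on it about 75 mm either side of its centre along its y axis.
- oil_mid (a point): Middle (38 mm up) of a loose white oil bottle with a black cap, 40 mm across and 76 mm tall, standing on the bench beyond the work. A bystander.
There are look-alikes about, which are no part of the job. Leave any pink or turquoise look-alike of the part that bears flat_bit_tip alone.

How it is judged:
On the way, in this order (a step that is already met when the one before it is completed fails the run):
1. the fingertips point at the countersink from just above it for two seconds (1.5 s counts) (horizontal distance between the grasp point and countersink_tip below 0.018 m and z of the grasp point in the frame of countersink_tip between 0.02 and 0.07 m), for 1.5 s.
2. then the fingertips point at the single hole from just above it for two seconds (1.5 s counts) (horizontal distance between the grasp point and single_hole below 0.018 m and z of the grasp point in the frame of single_hole between 0.02 and 0.07 m), for 1.5 s.
At the end, for the whole second after the job is handed in: The point between the finger pads is within 18 mm of the single hole's centre seen from above and 20 to 70 mm over it (tips about 1 to 50 mm over it); the bits stand in their sockets (tips moved under 8 mm, tilt under 0.2 rad); the oil bottle has moved under 10 mm (all of step 2 and distance of each of countersink_tip, flat_bit_tip, twist_drill_tip from where it was at the start of the episode below 0.008 m and angle between each of countersink_tip, flat_bit_tip, twist_drill_tip's own z axis and vertical below 0.2 rad and distance of oil_mid from where it was at the start of the episode below 0.01 m); the robot touches nothing.
It fails at once if the robot touches something (over 0.3 N) (contact force between any of the fingers, the arm and anything else above 0.3 N).
It fails at once if a bit is lifted, carried or pushed over (its tip moves 8 mm) (distance of any of countersink_tip, flat_bit_tip, twist_drill_tip from where it was at the start of the episode above 0.008 m).
It fails at once if the oil bottle is moved by 10 mm (distance of oil_mid from where it was at the start of the episode above 0.01 m).
It fails at once if the fingertips are lowered over another bit or over the two-hole blank (grasp point within 18 mm seen from above and less than 70 mm above it) ((horizontal distance between the grasp point and flat_bit_tip below 0.018 m and z of the grasp point in the frame of flat_bit_tip below 0.07 m) or (horizontal distance between the grasp point and twist_drill_tip below 0.018 m and z of the grasp point in the frame of twist_drill_tip below 0.07 m) or (horizontal distance between the grasp point and hole_pair below 0.018 m and z of the grasp point in the frame of hole_pair below 0.07 m)).
It also fails if it takes over 42 s, if anything falls off the work surface, if the arm or the gripper's body presses on something with over 40 N, if the wrist force passes 120 N, or if a joint passes its speed limit or range.

## Working session

There is one attempt and no reset: what is moved stays moved. The work goes in short steps, Python scripts to look and compute and a tool call to move; the robot and the scene stay as the last step left them, time stands still between calls to the robot, and variables do not carry over. Pictures are saved under pics/ and viewed, at most 10 in all, crops included, and the job is handed in when it is done.

Besides the shell and the picture viewer there is one more tool, called by a JSON object that holds its "api" and its "payload", one argument or row to a line. move_arm: Moves the arm, as the interface text tells. Its arguments: {"type":"object","properties":{"deltas":{"type":"array","items":{"type":"object","properties":{"grip":{"type":"number"},"tx":{"type":"number"},"ty":{"type":"number"},"tz":{"type":"number"},"yaw":{"type":"number"}}}}},"required":["deltas"]}

```bash
mkdir -p pics; cat > h.py <<'E'
import numpy as np,cv2
from rig import manip
def ray(c,u,v,z):
    p=manip.camera_params(c);K,R,t=map(np.array,(p["K"],p["R"],p["t"]))
    C=-R.T@t; d=R.T@np.linalg.solve(K,[u,v,1.]); return C+d*(z-C[2])/d[2]
def proj(c,X):
    p=manip.camera_params(c);K,R,t=map(np.array,(p["K"],p["R"],p["t"]))
    q=K@(R@np.array(X)+t); return q[:2]/q[2]
E
python3 - <<'E'
from h import *
s=manip.observe();print(s["t"],s["position"],s["eef_rot"],s["gripper_width"])
for c in("scene","top"):
    im=manip.read_camera(c)[...,::-1];cv2.imwrite(f"pics/{c}_raw.png",im)
    cv2.imwrite(f"pics/{c}0.png",cv2.resize(im,(800,600)))
    p=manip.camera_params(c);print(c,-np.array(p["R"]).T@p["t"],np.array(p["R"])[2])
E
```

```text
0.0 [0.27604024 0.56032715 0.21335767] [-1.86141790e-04  2.26901081e-01  9.73917630e-01 -5.61167209e-04] 0.0914973622012961
scene [0.83440525 0.52342736 0.66846503] [-0.32716492 -0.6103807  -0.72138652]
top [0.38005149 0.02734185 0.9713929 ] [ 0.17864043  0.0260174  -0.98357038]
```

View pics/top0.png

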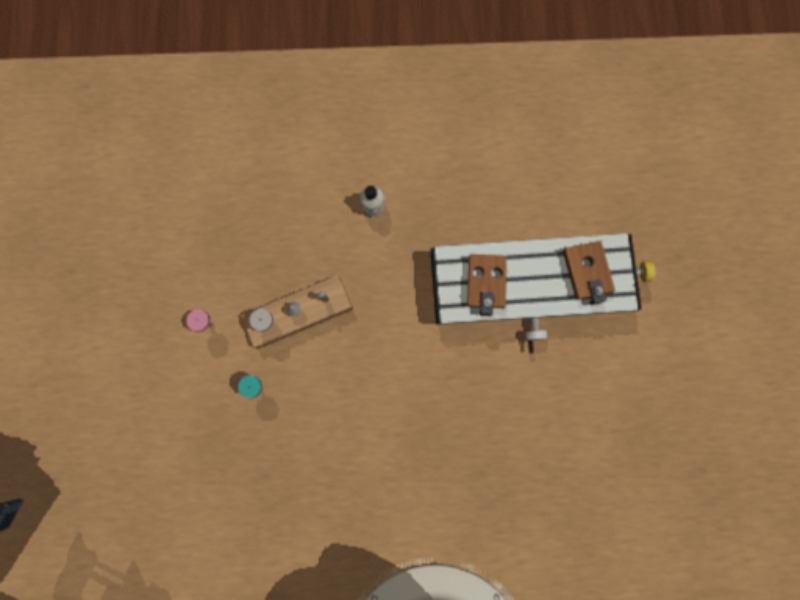

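View pics/scene0.png

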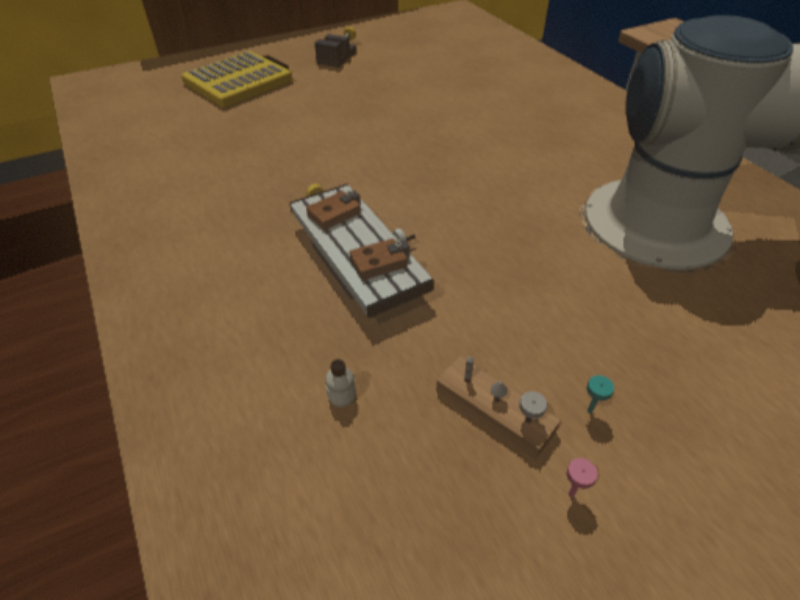

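The top view shows the stand with the flat disc at (261,319), a small cone head at (294,308) and the slim twist drill at (323,296). The two-hole blank is at (487,272), the single-hole blank's hole at (588,262), and the bottle at (371,200). The scene view agrees: twist (468,368), cone (499,388), flat (533,402), with pink and turquoise look-alikes at (582,472) and (600,388).

Candidates for the countersink are the flat disc (261,319), the middle bit (294,308) and the twist drill (323,296). I choose the middle one for its cone head, and will check it in a close crop.

```bash
python3 - <<'E'
from h import *
a=cv2.imread("pics/top_raw.png");b=cv2.imread("pics/scene_raw.png")
f=0.64
def crop(im,x0,y0,w,h): return cv2.resize(im[y0:y0+h,x0:x0+w],(400,300),interpolation=cv2.INTER_CUBIC)
# top stand: origin (150,172) 80x60 x5 ; top blanks (290,145); scene stand (275,220); scene blanks (185,115)
o=np.vstack([np.hstack([crop(a,150,172,80,60),crop(a,340,140,80,60)]),np.hstack([crop(b,280,220,80,60),crop(b,185,115,80,60)])])
cv2.imwrite("pics/crop.png",o)
s=manip.observe();print(s["t"])
# dark hole and grey masks in top
hsv=cv2.cvtColor(a,cv2.COLOR_BGR2HSV)
def blobs(m,x0,y0,x1,y1,n):
    q=np.zeros_like(m);q[y0:y1,x0:x1]=m[y0:y1,x0:x1]
    k,l,st,ce=cv2.connectedComponentsWithStats(q)
    for i in range(1,k):
        if st[i,4]>5: print(n,ce[i].round(1),st[i])
blobs(((hsv[...,1]<70)&(hsv[...,2]>60)).astype(np.uint8)*255,150,172,230,225,"grey")
blobs((hsv[...,2]<70).astype(np.uint8)*255,296,155,400,200,"dark")
E
```

```text
0.1
grey [206.3 188.9] [204 186   6   7  25]
grey [187.8 197.2] [184 193   9   9  63]
grey [166.5 204.3] [159 197  16  15 178]
dark [363.3 175. ] [356 160  14  31  88]
dark [297.5 166. ] [296 165   4   3  12]
dark [376.9 166.1] [374 164   6   6  16]
dark [306.7 172. ] [305 171   4   4   9]
dark [318.9 173. ] [317 172   4   4   8]
dark [297.3 180.4] [296 180   4   2   7]
dark [378.3 188.5] [373 180  10  15  50]
dark [306.8 194.6] [301 187   9  13  25]
dark [389.5 188. ] [387 187   6   3   8]
dark [297.3 194.6] [296 194   4   2   7]
```

View pics/crop.png

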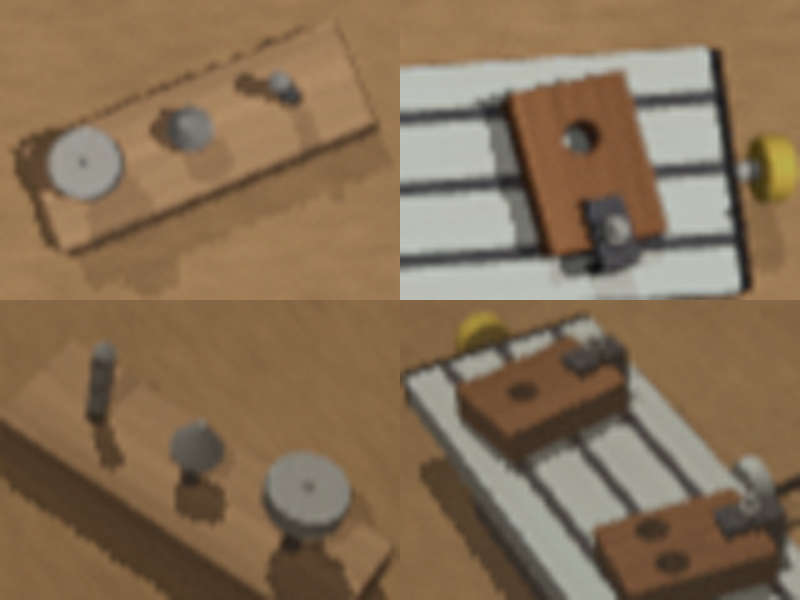

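The crop confirms it: the cone head is in the middle socket, at top raw (188,197) and scene raw (320.4,244.6). The single hole, with its clamp, is at top raw (376,167) and scene raw (209.6,133.2).

```bash
python3 - <<'E'
from h import *
P={}
for n,t,s,z in(("cone",(187.9,196.8),(320.4,244.6),.070),("hole",(376,167.1),(209.6,133.2),.075),("flat",(166.5,204.3),(341.8,257.4),.074),("twist",(205.5,188),(300.8,230),.080),
 ("pairA",(306.5,174),(235.6,160.8),.075),("pairB",(318.3,174),(239.6,167.4),.075),("bottle",(237.5,123),(216.5,231.5),.076)):
    A=ray("top",*t,z);B=ray("scene",*s,z);P[n]=(A+B)/2
    print(n,A.round(4),B.round(4),"d",np.linalg.norm(A-B).round(4), np.hypot(*P[n][:2]).round(3))
g=lambda a,b:np.linalg.norm(P[a]-P[b]).round(4)
print(g("cone","flat"),g("cone","twist"),g("pairA","pairB"),np.linalg.norm((P["pairA"]+P["pairB"])/2-P["hole"]))
# blank orientation, clamp direction
print("clamp",ray("top",340+217/5,140+229/5,.09),"cone-flat dir",np.degrees(np.arctan2(*(P["cone"]-P["twist"])[[1,0]])))
from scipy.spatial.transform import Rotation as Ro
s=manip.observe();print(s["position"],Ro.from_quat(np.roll(s["eef_rot"],-1)).as_matrix().round(3),s["joint_positions"])
E
```

```text
cone [0.5213 0.2025 0.07  ] [0.5238 0.2105 0.07  ] d 0.0085 0.562
hole [ 0.5816 -0.2449  0.075 ] [ 0.5829 -0.2391  0.075 ] d 0.006 0.631
flat [0.5038 0.2524 0.074 ] [0.506  0.2579 0.074 ] d 0.0059 0.566
twist [0.5398 0.159  0.08  ] [0.544 0.166 0.08 ] d 0.0082 0.566
pairA [ 0.5689 -0.0805  0.075 ] [ 0.5687 -0.101   0.075 ] d 0.0205 0.576
pairB [ 0.5682 -0.1083  0.075 ] [ 0.5705 -0.0739  0.075 ] d 0.0345 0.577
bottle [0.6998 0.0818 0.076 ] [0.7006 0.0841 0.076 ] d 0.0025 0.705
0.0519 0.0491 0.0007 0.15167485299314995
clamp [ 0.53368274 -0.2539533   0.09      ] cone-flat dir 113.7399303353455
[0.27604585 0.56034524 0.2133987 ] [[-0.897  0.442 -0.001]
 [ 0.442  0.897 -0.001]
 [ 0.    -0.001 -1.   ]] [ 1.01749433e+00  4.94119126e-01  1.34607034e+00  8.68205087e-06
  1.30251731e+00 -9.54861956e-02]
```

Spacings check out: the bits are about 50 mm apart, the pair holes 28 mm and the blanks 152 mm. The clamp lies on the hole's -x side at about 48 mm, and the two views agree within 8 mm. I'll move above the countersink at the present height, shutting the fingers on the way.

{"api": "move_arm", "payload": {
  "deltas": [
    {"tx": -0.08,"ty": -0.045,"grip": 0},
    {"tx": -0.19,"ty": -0.105,"grip": 0},
    {"tx": -0.31,"ty": -0.17,"grip": 0},
    {"tx": -0.43,"ty": -0.24,"grip": 0},
    {"tx": -0.55,"ty": -0.305,"grip": 0}
  ]
}}

```text
$.deltas[0]: bad value
```

{"api": "move_arm", "payload": {
  "deltas": [
    {"tx": -0.12,"ty": -0.065,"grip": 0},
    {"tx": -0.24,"ty": -0.13,"grip": 0},
    {"tx": -0.36,"ty": -0.2,"grip": 0},
    {"tx": -0.48,"ty": -0.265,"grip": 0},
    {"tx": -0.6,"ty": -0.33,"grip": 0}
  ]
}}

```text
$.deltas[0]: bad value
```

{"api": "move_arm", "payload": {
  "deltas": [
    {"tx": -0.1,"ty": -0.055,"grip": 0},
    {"tx": -0.2,"ty": -0.11,"grip": 0},
    {"tx": -0.3,"ty": -0.165,"grip": 0},
    {"tx": -0.36,"ty": -0.2,"grip": 0},
    {"tx": -0.36,"ty": -0.2,"grip": 0}
  ]
}}

```text
$.deltas[0]: bad value
```

```bash
python3 - <<'E'
from h import *
s=manip.observe();print(s["t"],s["position"],s["contact_force"],s["gripper_width"],s["joint_positions"])
im=manip.read_camera("wrist")[...,::-1];cv2.imwrite("pics/w1.png",im)
p=manip.camera_params("wrist");print(-np.array(p["R"]).T@p["t"])
for n,X in(("mid",(.5225,.2065,.07)),("top",(.5213,.2025,.07)),("scene",(.5238,.2105,.07)),("tcp",s["position"])):print(n,proj("wrist",X))
np.save("w1.npy",np.hstack([np.array(p["K"]).ravel(),np.array(p["R"]).ravel(),p["t"]]))
E
```

```text
0.1 [0.27604585 0.56034524 0.2133987 ] [-0.37238543  0.20573605  0.18355379] 0.09164140985865224 [ 1.01749433e+00  4.94119126e-01  1.34607034e+00  8.68205087e-06
  1.30251731e+00 -9.54861956e-02]
[0.2080089  0.59343013 0.38592916]
mid [121.64263994 415.37601369]
top [119.06584874 415.70186934]
scene [124.25734274 415.0926239 ]
tcp [255.49199089 229.03366442]
```

View pics/w1.png

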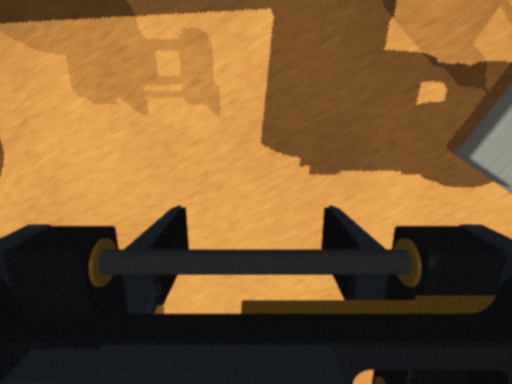

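The calls were refused and nothing moved; every key is probably required. The wrist picture shows only the open fingers at about (185,240) and (330,240) over bare bench.

{"api": "move_arm", "payload": {
  "deltas": [
    {"tx": -0.08,"ty": -0.045,"tz": 0,"yaw": 0,"grip": 0},
    {"tx": -0.19,"ty": -0.105,"tz": 0,"yaw": 0,"grip": 0},
    {"tx": -0.31,"ty": -0.17,"tz": 0,"yaw": 0,"grip": 0},
    {"tx": -0.43,"ty": -0.24,"tz": 0,"yaw": 0,"grip": 0},
    {"tx": -0.55,"ty": -0.305,"tz": 0,"yaw": 0,"grip": 0}
  ]
}}

```text
t: 0.57
position: [0.3662, 0.43, 0.2137]
eef_rot: [-0.0, 0.227, 0.974, -0.0]
contact_force: [0.3, 1.3, -1.2]
gripper_width: 0.0608
grip_force: 0.0
```

{"api": "move_arm", "payload": {
  "deltas": [
    {"tx": -0.12,"ty": -0.065,"tz": 0,"yaw": 0,"grip": 0},
    {"tx": -0.24,"ty": -0.13,"tz": 0,"yaw": 0,"grip": 0},
    {"tx": -0.36,"ty": -0.2,"tz": 0,"yaw": 0,"grip": 0},
    {"tx": -0.48,"ty": -0.265,"tz": 0,"yaw": 0,"grip": 0},
    {"tx": -0.6,"ty": -0.33,"tz": 0,"yaw": 0,"grip": 0}
  ]
}}

```text
t: 0.98
position: [0.4645, 0.2896, 0.2139]
eef_rot: [-0.0, 0.227, 0.974, -0.0]
contact_force: [1.3, 0.7, -1.1]
gripper_width: 0.0274
grip_force: 0.0
```

{"api": "move_arm", "payload": {
  "deltas": [
    {"tx": -0.1,"ty": -0.055,"tz": 0,"yaw": 0,"grip": 0},
    {"tx": -0.2,"ty": -0.11,"tz": 0,"yaw": 0,"grip": 0},
    {"tx": -0.3,"ty": -0.165,"tz": 0,"yaw": 0,"grip": 0},
    {"tx": -0.36,"ty": -0.2,"tz": 0,"yaw": 0,"grip": 0},
    {"tx": -0.36,"ty": -0.2,"tz": 0,"yaw": 0,"grip": 0}
  ]
}}

```text
t: 1.4
position: [0.5244, 0.2039, 0.2137]
eef_rot: [0.0, 0.228, 0.974, -0.0]
contact_force: [-0.1, -0.3, -0.1]
gripper_width: 0.0003
grip_force: 0.0
```

```bash
python3 - <<'E'
from h import *
s=manip.observe();print(s["t"],s["position"],s["contact_force"],s["gripper_width"],s["joint_positions"])
p=manip.camera_params("wrist")
for n,X in(("mid",(.5225,.2065,.07)),("top",(.5213,.2025,.07)),("scene",(.5238,.2105,.07)),("tcp",s["position"])):print(n,proj("wrist",X))
np.save("w1.npy",np.hstack([np.array(p["K"]).ravel(),np.array(p["R"]).ravel(),p["t"]]))
im=manip.read_camera("wrist")[...,::-1];cv2.imwrite("pics/w2.png",im)
E
```

```text
1.4 [0.5243564  0.20385115 0.21370846] [-0.08659173 -0.28455839 -0.14744823] 0.0003241668966008737 [ 2.65117737e-01  4.05981856e-01  1.50226514e+00 -7.94747365e-04
  1.23313252e+00 -8.44865848e-01]
mid [256.56589581 177.78798965]
top [253.10731729 178.36335787]
scene [260.06551455 177.28545163]
tcp [255.60225509 229.11561179]
```

View pics/w2.png

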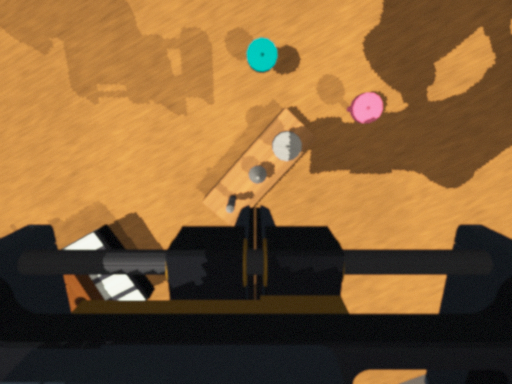

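The wrist view shows the cone at about (258,174), the flat head at (287,146) and the twist drill at (231,204). My estimate projects to (257,178), so it is off by only a few pixels. I'll refine it by ray.

```bash
python3 - <<'E'
from h import *
a=cv2.imread("pics/w2.png");hsv=cv2.cvtColor(a,cv2.COLOR_BGR2HSV)
m=((hsv[...,1]<80)&(hsv[...,2]>60)).astype(np.uint8);m[:,:200]=0;m[205:]=0;m[:130]=0;m[:,310:]=0
k,l,st,ce=cv2.connectedComponentsWithStats(m)
s=manip.observe();print(s["t"],s["position"])
for i in range(1,k):
    if st[i,4]>8:print(ce[i],st[i],ray("wrist",*ce[i],.066))
E
```

```text
1.45 [0.52328314 0.20521307 0.21367669]
[286.25671642 145.45522388] [272 131  30  30 670] [0.50288292 0.25571328 0.066     ]
[257.11061947 173.93362832] [249 166  17  17 226] [0.51822036 0.21023741 0.066     ]
[229.58333333 201.5       ] [228 198   4   7  12] [0.53429785 0.16443911 0.066     ]
```

The three estimates agree within 8 mm; I take (0.520, 0.208). Descending 0.117 m puts the TCP at z≈0.097, 27 mm above the tip.

{"api": "move_arm", "payload": {
  "deltas": [
    {"tx": 0.016,"ty": 0.005,"tz": 0.03,"yaw": 0,"grip": 0},
    {"tx": 0.016,"ty": 0.005,"tz": 0.08,"yaw": 0,"grip": 0},
    {"tx": 0.016,"ty": 0.005,"tz": 0.14,"yaw": 0,"grip": 0},
    {"tx": 0.016,"ty": 0.005,"tz": 0.2,"yaw": 0,"grip": 0},
    {"tx": 0.016,"ty": 0.005,"tz": 0.26,"yaw": 0,"grip": 0}
  ]
}}

```text
t: 1.87
position: [0.5183, 0.2106, 0.1478]
eef_rot: [-0.0, 0.226, 0.974, -0.0]
contact_force: [0.6, 0.7, -0.5]
gripper_width: 0.0004
grip_force: 0.0
```

{"api": "move_arm", "payload": {
  "deltas": [
    {"tx": 0,"ty": 0,"tz": 0.06,"yaw": 0,"grip": 0},
    {"tx": 0,"ty": 0,"tz": 0.11,"yaw": 0,"grip": 0},
    {"tx": 0,"ty": 0,"tz": 0.15,"yaw": 0,"grip": 0},
    {"tx": 0,"ty": 0,"tz": 0.18,"yaw": 0,"grip": 0},
    {"tx": 0,"ty": 0,"tz": 0.208,"yaw": 0,"grip": 0}
  ]
}}

```text
t: 2.28
position: [0.519, 0.21, 0.0962]
eef_rot: [-0.0, 0.227, 0.974, -0.0]
contact_force: [0.4, -0.4, -0.3]
gripper_width: 0.0006
grip_force: 0.0
```

```bash
python3 - <<'E'
from h import *
s=manip.observe();print(s["t"],s["position"],s["contact_force"])
o=[]
for c,x,y in(("top",150,172),("scene",280,200)):
    im=manip.read_camera(c)[...,::-1];o.append(cv2.resize(im[y-20:y+70,x-20:x+100],(400,300),interpolation=cv2.INTER_CUBIC))
cv2.imwrite("pics/c2.png",np.hstack(o))
E
```

```text
2.2833 [0.51902002 0.21002857 0.09619714] [ 0.37273077 -0.41104261 -0.335576  ]
```

View pics/c2.png

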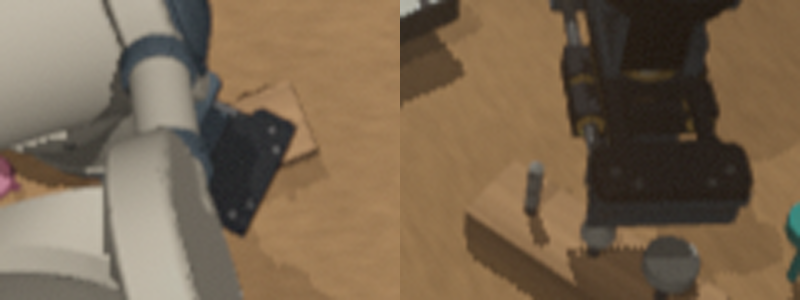

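In the scene crop the shut fingertips at about (600,215) are just above the cone at (598,235), clear of the twist drill (535,175) and the flat head (670,265). I'll hold for 2 s.

{"api": "move_arm", "payload": {
  "deltas": [
    {"tx": 0,"ty": 0,"tz": 0,"yaw": 0,"grip": 0},
    {"tx": 0,"ty": 0,"tz": 0,"yaw": 0,"grip": 0},
    {"tx": 0,"ty": 0,"tz": 0,"yaw": 0,"grip": 0},
    {"tx": 0,"ty": 0,"tz": 0,"yaw": 0,"grip": 0},
    {"tx": 0,"ty": 0,"tz": 0,"yaw": 0,"grip": 0}
  ]
}}

```text
t: 2.8
position: [0.5198, 0.2094, 0.0973]
eef_rot: [0.0, 0.227, 0.974, 0.0]
contact_force: [-0.2, -0.6, 0.5]
gripper_width: 0.0005
grip_force: 0.0
```

{"api": "move_arm", "payload": {
  "deltas": [
    {"tx": 0,"ty": 0,"tz": 0,"yaw": 0,"grip": 0},
    {"tx": 0,"ty": 0,"tz": 0,"yaw": 0,"grip": 0},
    {"tx": 0,"ty": 0,"tz": 0,"yaw": 0,"grip": 0},
    {"tx": 0,"ty": 0,"tz": 0,"yaw": 0,"grip": 0},
    {"tx": 0,"ty": 0,"tz": 0,"yaw": 0,"grip": 0}
  ]
}}

```text
t: 3.22
position: [0.5196, 0.2094, 0.0969]
eef_rot: [0.0, 0.227, 0.974, -0.0]
contact_force: [0.4, 0.7, -0.4]
gripper_width: 0.0005
grip_force: 0.0
```

{"api": "move_arm", "payload": {
  "deltas": [
    {"tx": 0,"ty": 0,"tz": 0,"yaw": 0,"grip": 0},
    {"tx": 0,"ty": 0,"tz": 0,"yaw": 0,"grip": 0},
    {"tx": 0,"ty": 0,"tz": 0,"yaw": 0,"grip": 0},
    {"tx": 0,"ty": 0,"tz": 0,"yaw": 0,"grip": 0},
    {"tx": 0,"ty": 0,"tz": 0,"yaw": 0,"grip": 0}
  ]
}}

```text
t: 3.63
position: [0.5196, 0.2094, 0.0969]
eef_rot: [-0.0, 0.227, 0.974, -0.0]
contact_force: [-0.5, -0.2, 0.9]
gripper_width: 0.0007
grip_force: 0.0
```

{"api": "move_arm", "payload": {
  "deltas": [
    {"tx": 0,"ty": 0,"tz": 0,"yaw": 0,"grip": 0},
    {"tx": 0,"ty": 0,"tz": 0,"yaw": 0,"grip": 0},
    {"tx": 0,"ty": 0,"tz": 0,"yaw": 0,"grip": 0},
    {"tx": 0,"ty": 0,"tz": 0,"yaw": 0,"grip": 0},
    {"tx": 0,"ty": 0,"tz": 0,"yaw": 0,"grip": 0}
  ]
}}

```text
t: 4.05
position: [0.5196, 0.2094, 0.0969]
eef_rot: [-0.0, 0.227, 0.974, -0.0]
contact_force: [0.6, 0.0, -0.0]
gripper_width: 0.0005
grip_force: 0.0
```

{"api": "move_arm", "payload": {
  "deltas": [
    {"tx": 0,"ty": 0,"tz": 0,"yaw": 0,"grip": 0},
    {"tx": 0,"ty": 0,"tz": 0,"yaw": 0,"grip": 0},
    {"tx": 0,"ty": 0,"tz": 0,"yaw": 0,"grip": 0},
    {"tx": 0,"ty": 0,"tz": 0,"yaw": 0,"grip": 0},
    {"tx": 0,"ty": 0,"tz": 0,"yaw": 0,"grip": 0}
  ]
}}

```text
t: 4.47
position: [0.5196, 0.2094, 0.0969]
eef_rot: [0.0, 0.227, 0.974, 0.0]
contact_force: [-0.2, -0.4, -0.7]
gripper_width: 0.0004
grip_force: 0.0
```

{"api": "move_arm", "payload": {
  "deltas": [
    {"tx": 0,"ty": 0,"tz": -0.04,"yaw": 0,"grip": 0},
    {"tx": 0,"ty": 0,"tz": -0.12,"yaw": 0,"grip": 0},
    {"tx": 0,"ty": 0,"tz": -0.22,"yaw": 0,"grip": 0},
    {"tx": 0,"ty": 0,"tz": -0.32,"yaw": 0,"grip": 0},
    {"tx": 0,"ty": 0,"tz": -0.42,"yaw": 0,"grip": 0}
  ]
}}

```text
t: 4.88
position: [0.5193, 0.2094, 0.2038]
eef_rot: [0.0, 0.227, 0.974, 0.0]
contact_force: [-0.6, -0.6, -0.6]
gripper_width: 0.0007
grip_force: 0.0
```

The hold is done and the fingers are raised. Next the single hole, from (0.520, 0.209) to (0.582, -0.242) at height: tx -1.022, ty -1.509 in total.

{"api": "move_arm", "payload": {
  "deltas": [
    {"tx": -0.03,"ty": -0.045,"tz": -0.02,"yaw": 0,"grip": 0},
    {"tx": -0.1,"ty": -0.15,"tz": -0.04,"yaw": 0,"grip": 0},
    {"tx": -0.18,"ty": -0.265,"tz": -0.04,"yaw": 0,"grip": 0},
    {"tx": -0.265,"ty": -0.39,"tz": -0.04,"yaw": 0,"grip": 0},
    {"tx": -0.35,"ty": -0.51,"tz": -0.04,"yaw": 0,"grip": 0}
  ]
}}

```text
t: 5.3
position: [0.5415, 0.0546, 0.2125]
eef_rot: [0.0, 0.227, 0.974, -0.0]
contact_force: [1.4, 0.4, -0.3]
gripper_width: 0.0002
grip_force: 0.0
```

{"api": "move_arm", "payload": {
  "deltas": [
    {"tx": -0.08,"ty": -0.12,"tz": 0,"yaw": 0,"grip": 0},
    {"tx": -0.165,"ty": -0.24,"tz": 0,"yaw": 0,"grip": 0},
    {"tx": -0.245,"ty": -0.365,"tz": 0,"yaw": 0,"grip": 0},
    {"tx": -0.33,"ty": -0.485,"tz": 0,"yaw": 0,"grip": 0},
    {"tx": -0.41,"ty": -0.605,"tz": 0,"yaw": 0,"grip": 0}
  ]
}}

```text
t: 5.72
position: [0.5666, -0.1268, 0.2124]
eef_rot: [0.0, 0.227, 0.974, -0.0]
contact_force: [0.8, 0.1, 0.3]
gripper_width: 0.0005
grip_force: 0.0
```

{"api": "move_arm", "payload": {
  "deltas": [
    {"tx": -0.08,"ty": -0.12,"tz": 0,"yaw": 0,"grip": 0},
    {"tx": -0.16,"ty": -0.24,"tz": 0,"yaw": 0,"grip": 0},
    {"tx": -0.23,"ty": -0.345,"tz": 0,"yaw": 0,"grip": 0},
    {"tx": -0.262,"ty": -0.394,"tz": 0,"yaw": 0,"grip": 0},
    {"tx": -0.262,"ty": -0.394,"tz": 0,"yaw": 0,"grip": 0}
  ]
}}

```text
t: 6.13
position: [0.5819, -0.2453, 0.2119]
eef_rot: [0.0, 0.228, 0.974, -0.0]
contact_force: [-0.6, 0.2, -0.7]
gripper_width: 0.0003
grip_force: 0.0
```

```bash
python3 - <<'E'
from h import *
s=manip.observe();print(s["t"],s["position"],s["contact_force"],s["joint_positions"])
im=manip.read_camera("wrist")[...,::-1];cv2.imwrite("pics/w3.png",im)
print(manip.observe()["position"])
for n,X in(("mid",(.582,-.242,.075)),("pair",(.5685,-.091,.075)),("tcp",s["position"])):print(n,proj("wrist",X))
E
```

```text
6.1333 [ 0.58189272 -0.24527555  0.21193011] [-0.59243383  0.22221238 -0.66947039] [-4.93135847e-01  5.04332659e-01  1.33158825e+00 -5.55984390e-04
  1.30507778e+00 -1.60302236e+00]
[ 0.58169578 -0.24321906  0.21186606]
mid [256.28548663 181.35105006]
pair [374.93582338 110.84981689]
tcp [253.06450937 230.62662324]
```

View pics/w3.png

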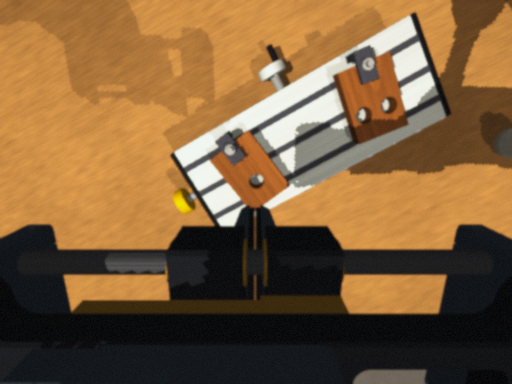

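The single hole appears at (256,181), exactly where my estimate projects, and the two-hole blank is well away at (375,108). I'll lower by 0.112 m to TCP z≈0.100, 25 mm above the hole and 9 mm over the clamp's height, then hold.

{"api": "move_arm", "payload": {
  "deltas": [
    {"tx": 0,"ty": 0,"tz": 0.03,"yaw": 0,"grip": 0},
    {"tx": 0,"ty": 0,"tz": 0.08,"yaw": 0,"grip": 0},
    {"tx": 0,"ty": 0,"tz": 0.14,"yaw": 0,"grip": 0},
    {"tx": 0,"ty": 0,"tz": 0.2,"yaw": 0,"grip": 0},
    {"tx": 0,"ty": 0,"tz": 0.25,"yaw": 0,"grip": 0}
  ]
}}

```text
t: 6.6
position: [0.5815, -0.24, 0.1482]
eef_rot: [-0.001, 0.226, 0.974, 0.0]
contact_force: [-0.5, -1.1, 0.3]
gripper_width: 0.0003
grip_force: 0.0
```

{"api": "move_arm", "payload": {
  "deltas": [
    {"tx": 0,"ty": 0,"tz": 0.06,"yaw": 0,"grip": 0},
    {"tx": 0,"ty": 0,"tz": 0.11,"yaw": 0,"grip": 0},
    {"tx": 0,"ty": 0,"tz": 0.15,"yaw": 0,"grip": 0},
    {"tx": 0,"ty": 0,"tz": 0.18,"yaw": 0,"grip": 0},
    {"tx": 0,"ty": 0,"tz": 0.198,"yaw": 0,"grip": 0}
  ]
}}

```text
t: 7.02
position: [0.5817, -0.2409, 0.099]
eef_rot: [-0.001, 0.226, 0.974, 0.0]
contact_force: [-0.1, -0.4, 0.1]
gripper_width: 0.0004
grip_force: 0.0
```

{"api": "move_arm", "payload": {
  "deltas": [
    {"tx": 0,"ty": 0,"tz": 0,"yaw": 0,"grip": 0},
    {"tx": 0,"ty": 0,"tz": 0,"yaw": 0,"grip": 0},
    {"tx": 0,"ty": 0,"tz": 0,"yaw": 0,"grip": 0},
    {"tx": 0,"ty": 0,"tz": 0,"yaw": 0,"grip": 0},
    {"tx": 0,"ty": 0,"tz": 0,"yaw": 0,"grip": 0}
  ]
}}

```text
t: 7.43
position: [0.5822, -0.2421, 0.1004]
eef_rot: [0.0, 0.227, 0.974, -0.0]
contact_force: [-0.0, -0.8, -1.1]
gripper_width: 0.0003
grip_force: 0.0
```

{"api": "move_arm", "payload": {
  "deltas": [
    {"tx": 0,"ty": 0,"tz": 0,"yaw": 0,"grip": 0},
    {"tx": 0,"ty": 0,"tz": 0,"yaw": 0,"grip": 0},
    {"tx": 0,"ty": 0,"tz": 0,"yaw": 0,"grip": 0},
    {"tx": 0,"ty": 0,"tz": 0,"yaw": 0,"grip": 0},
    {"tx": 0,"ty": 0,"tz": 0,"yaw": 0,"grip": 0}
  ]
}}

```text
t: 7.85
position: [0.582, -0.2419, 0.0999]
eef_rot: [0.0, 0.227, 0.974, 0.0]
contact_force: [-0.6, -0.7, -0.3]
gripper_width: 0.0002
grip_force: 0.0
```

{"api": "move_arm", "payload": {
  "deltas": [
    {"tx": 0,"ty": 0,"tz": 0,"yaw": 0,"grip": 0},
    {"tx": 0,"ty": 0,"tz": 0,"yaw": 0,"grip": 0},
    {"tx": 0,"ty": 0,"tz": 0,"yaw": 0,"grip": 0},
    {"tx": 0,"ty": 0,"tz": 0,"yaw": 0,"grip": 0},
    {"tx": 0,"ty": 0,"tz": 0,"yaw": 0,"grip": 0}
  ]
}}

```text
t: 8.27
position: [0.582, -0.2419, 0.0999]
eef_rot: [0.0, 0.227, 0.974, -0.0]
contact_force: [-0.8, 0.2, 0.2]
gripper_width: 0.0008
grip_force: 0.0
```

{"api": "move_arm", "payload": {
  "deltas": [
    {"tx": 0,"ty": 0,"tz": 0,"yaw": 0,"grip": 0},
    {"tx": 0,"ty": 0,"tz": 0,"yaw": 0,"grip": 0},
    {"tx": 0,"ty": 0,"tz": 0,"yaw": 0,"grip": 0},
    {"tx": 0,"ty": 0,"tz": 0,"yaw": 0,"grip": 0},
    {"tx": 0,"ty": 0,"tz": 0,"yaw": 0,"grip": 0}
  ]
}}

```text
t: 8.68
position: [0.582, -0.2419, 0.0999]
eef_rot: [-0.0, 0.227, 0.974, 0.0]
contact_force: [-0.5, -0.7, 0.2]
gripper_width: 0.0004
grip_force: 0.0
```

{"api": "move_arm", "payload": {
  "deltas": [
    {"tx": 0,"ty": 0,"tz": 0,"yaw": 0,"grip": 0},
    {"tx": 0,"ty": 0,"tz": 0,"yaw": 0,"grip": 0},
    {"tx": 0,"ty": 0,"tz": 0,"yaw": 0,"grip": 0},
    {"tx": 0,"ty": 0,"tz": 0,"yaw": 0,"grip": 0},
    {"tx": 0,"ty": 0,"tz": 0,"yaw": 0,"grip": 0}
  ]
}}

```text
t: 9.1
position: [0.582, -0.2419, 0.0999]
eef_rot: [-0.0, 0.227, 0.974, -0.0]
contact_force: [-0.5, 0.0, 1.1]
gripper_width: 0.0005
grip_force: 0.0
```

```bash
python3 - <<'E'
from h import *
s=manip.observe();print(s["t"],s["position"],s["contact_force"])
im=manip.read_camera("scene")[...,::-1]
a=im[90:210,160:320];cv2.imwrite("pics/end.png",np.hstack([cv2.resize(a,(400,300)),cv2.resize(im[200:290,260:380],(400,300))]))
E
```

```text
9.1 [ 0.58201794 -0.24189178  0.09991795] [-0.50014972  0.04916793  1.11727298]
```

View pics/end.png

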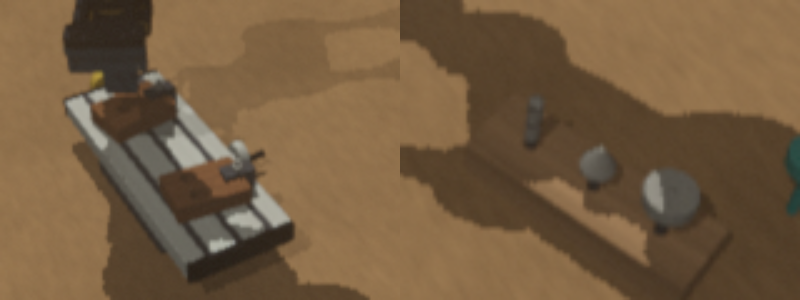

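The fingertips at about (125,85) are just above the single-hole blank, whose hole is at about (122,105). All three bits stand upright in their sockets.

```bash
python3 -c "
from rig import manip
print(manip.job_done())"
```

```text
the job is handed in; nothing more can be done
None
```

I held the fingertips about 27 mm above the countersink and then about 25 mm above the single hole, for at least two seconds each, and handed the job in still pointing at the hole; the verdict was not shown, but I saw no sign of contact and the bits still stood upright in their sockets.

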